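# Slide a book home under the document camera and aim the camera

## Robot

A 6-joint arm with a two-finger parallel gripper is mounted at the origin on the work surface. World frame = base frame: x ahead of the robot, y to its left, z up, the work surface at z = 0. Lengths are in m, angles in degrees, forces in N, time in s.
With the tool pointing down it reaches from about 0.375 to 0.925 m from the base axis. Payload 5.7 kg.
Tool frame: the origin (TCP) lies midway between the tips of the shut fingers; the grasp point (between the pads) lies 19 mm behind it (env.grip_depth is the distance from the TCP to the grasp point, in m); z points along the fingers, y is the line along which they close (so a half turn about z gives the same grasp; the last joint's range is limited). The gripper opens to 85 mm and grips with 20 to 120 N. Pads are 22 mm wide; open, the fingers measure 114 mm over their backs; the gripper's body (76 mm by 85 mm) begins 54 mm behind the grasp point. The pads swing forward as they close: fully open they stand 13 mm farther back than shut.
Start: joints at [61.415, 20.558, 86.54, -0, 72.909, -6.595], TCP at [0.225, 0.556, 0.231] pointing down, gripper open.
Joint ranges: [-170.27, 170.27], [-57.76, 135], [12.27, 136.19], [-55.21, 235.2], [11.17, 155.16], [-170.74, 170.74]. Speed limits (degrees/s): [136.94, 136.94, 180, 180, 180, 180].

## Interface

Orientations are given as [roll, pitch, yaw] about the fixed x, y, z axes, in that order (R = Rz(yaw) Ry(pitch) Rx(roll)).
In Python, from bench import env gives the robot as it stands. The module is installed in compiled form; this text tells all that it offers.
- The arm moves only by the shell command python3 -m pendant 'ROWS' [FORCE]. ROWS is a JSON object of lists of equal length, an entry for each row: "travel": the shift along the world's x, y, z in units of 0.15 m (1.0 is 0.15 m), a list of three; "twist": the turn, a rotation vector about the world's x, y, z in units of 90 degrees (1.0 is 90 degrees), a list of three; "jaw": the opening, from 0 (shut) to 1 (fully open). In form: {"travel": [[dx, dy, dz], ...], "twist": [[rx, ry, rz], ...], "jaw": [jaw, ...]}. A call has 1 to 20 rows; each row shifts and turns the commanded pose from where the row before left it; what a row does not reach is not made up. A row lasts 1/10 s, in which the tool goes at most 50 mm and 8.59 degrees, less where a joint would pass 70% of its speed; a pose out of reach is approached as far as the arm can. A call with a number of a shift or a turn outside -1 to 1 is refused whole. A call with a gripper value outside its range is refused whole. The fingers move at their own pace and stop on an object; FORCE is the grip in N (left out, the last holds). Time passes only in rows, so rows that do not move let the fingers close. It gives the time, the measured TCP pose, the force, the opening and the grip force at its end, in the units of the state.
- env.state(): the state, without advancing time (a new reading comes with each control period).
- env.snapshot(name): name is "side" or "top"; returns a dict with "img" (384x512x3 uint8, blue, green, red), "camera_matrix" (3x3 intrinsics, pixels), "pose" (4x4, takes a point from camera to world coordinates). Camera axes: x right, y up, looking along -z (the intrinsics and any distortion apply to the point x, -y, -z); pixel columns grow to the right and rows downward; lengths in m; the calibration is good to about 2 mm. A picture is of the moment at which its call begins. There is no depth.
- env.hand_in(): hands the job in; it is judged then, once.
The state is a dict: "clock": time; "joint_pos": joint angles; "qd": joint speeds; "effort": joint torques, N m; "tool_pos": TCP position; "orientation": TCP orientation; "force": force on the tool from outside, world axes, zero at the start; "moment": the same for the moment, N m; "grip_width": finger opening in m; "grip_force": force on a finger pad.
Only numpy, scipy, OpenCV 4.12 (cv2) and the standard library are available. Lean on these libraries where they do the work, as an engineer would, in place of code of your own. Each camera call takes 0.05 s, during which the arm holds its last target. There are 200 camera calls.

## Task

Slide the green book flat across the desk into the corner of the grey copying mat, until it lies square and is pressed home with light pressure against both metal guides, its spine towards the robot; push it gently and do not lift it. Then swivel the camera arm back until it points straight out over the mat, square to the far guide, and tilt the camera head level so that its lens looks straight down on the book. Leave the other things on the desk where they are.

Things in the scene. Friction and masses are not known exactly. Their poses are not given: they have to be found in the camera images.
- book: green hardback lying flat, 130 (x) x 180 (y) x 30 mm (z), 0.35 to 0.65 kg, yellow panel on its cover, brass-coloured stripe along the spine, which is its -x side (towards the robot); origin: centre of its underside. Too wide to grasp: it is to be pushed
- book_far_left (a point): bottom corner of the book at its (+65, +90) mm
- book_far_right (a point): bottom corner of the book at its (+65, -90) mm
- book_near_left (a point): bottom corner of the book at its (-65, +90) mm
- station: copying station fixed to the desk: flat grey mat 150 x 200 mm, two aluminium guides and the camera column. Origin: on the desk where the centre of the book's underside lies when the book is home; x points to the far guide, y to the side guide. Column (26 mm wide on a black base 80 mm wide, 16 mm high) at (125, 0) mm in this frame
- guide_far: far guide, a rigid aluminium strip 14 mm high and 10 mm wide, fixed to the station; same frame as the station. Its inner face is the plane x = +65 mm, from y = -90 to +96 mm
- guide_side: side guide, likewise; same frame as the station. Its inner face is the plane y = +90 mm, from x = -65 to +65 mm
- swivel (a joint): angle of the camera arm about the upright column: 0 = pointing along the station's -x, straight over the mat; positive = swung towards the station's +y (clockwise from above). Stays where it is left; stiff, about 0.22 N m; runs from -0.6 to 1.5 rad
- swivel_axis (a point): on the column's axis at the middle height of the camera arm, 220 mm above the desk. The arm is a bar 22 mm wide, 18 mm high, 80 mm long
- tilt_hinge (a point): middle of the tilt hinge at the end of the arm, 85 mm from the swivel axis; the hinge barrel is 22 mm in diameter, 30 mm wide
- tilt (a joint): tilt of the white camera head: 0 = level, in line with the arm, lens straight down; positive = its free end is up. Stays where it is left; stiff, about 0.17 N m; runs from -0.5 to 0.9 rad
- head_end (a point): middle of the free end face of the camera head, 96 mm from the tilt hinge. The head is a white box 44 mm wide and 24 mm thick, from 10 to 96 mm from the hinge, centred on the line from the hinge to this point, with a blue patch on top near its free end and a black lens (28 mm wide, 10 mm long) underneath at 40 mm
- mug: blue mug, 80 mm wide, 95 mm high, handle on its +y side; origin under its centre
- pen_cup: black pen cup with four pens, 76 mm wide, 155 mm high; origin under its centre
- mouse: black computer mouse, 105 x 60 x 34 mm, lying along its x; origin under its centre
- stapler: red stapler, 135 x 36 x 48 mm, lying along its x; origin under its centre
- book_pile: pile of three books (blue, orange, white), 200 x 130 x 66 mm; origin under its centre
- clock: brass desk clock, 45 x 85 x 100 mm; origin under its centre
- notes: yellow block of sticky notes, 76 x 76 x 30 mm; origin under its centre
Not all that is in view belongs to the job. Several things look just like the book: the one meant starts nearest to the robot's base.

How it is judged (in metres and radians):
On the way, in this order (a step that is already met when the one before it is completed fails the run):
1. the book lies in the corner, no more than 3 mm from each guide at either end, and is felt pressing on a guide with more than 1 N (x of each of book_far_left, book_far_right in the frame of station above 0.062 m and y of each of book_far_left, book_near_left in the frame of station above 0.087 m and height (world z) of book below 0.004 m and (contact force between book and guide_far above 1 N or contact force between book and guide_side above 1 N)), for 0.03 s.
2. the camera arm points straight over the mat and its head is level (value of joint swivel between -0.09 and 0.09 rad and value of joint tilt between -0.11 and 0.11 rad), for 0.2 s.
At the end, for the whole second after the job is handed in: The book lies flat and at rest in the corner, spine to the robot, each end of its far and left sides within 3 mm of the guide; the camera arm is within 0.09 rad of straight over the mat and the head within 0.11 rad of level, both at rest (all of step 2 and x of each of book_far_left, book_far_right in the frame of station above 0.062 m and y of each of book_far_left, book_near_left in the frame of station above 0.087 m and height (world z) of book below 0.004 m and linear speed of book below 0.01 m/s and velocity of joint swivel between -0.05 and 0.05 rad/s and velocity of joint tilt between -0.05 and 0.05 rad/s); the robot touches nothing.
It fails at once if the book is pushed against a guide with more than 40 N (contact force between book and guide_far above 40 N or contact force between book and guide_side above 40 N).
It fails at once if the book is lifted more than 12 mm or tipped more than 0.15 rad (height (world z) of book above 0.012 m or angle between book's own z axis and vertical above 0.15 rad).
It fails at once if another thing on the desk is moved more than 15 mm (distance of any of mug, pen_cup, mouse, stapler, book_pile, clock, notes from where it was at the start of the episode above 0.015 m).
It also fails if it takes over 72 s, if anything falls off the work surface, if the arm or the gripper's body presses on something with over 40 N, if the wrist force passes 120 N, or if a joint passes its speed limit or range.

## Working session

There is one attempt and no reset: what is moved stays moved. The work goes in short steps, Python scripts to look and compute and a shell command to move; the robot and the scene stay as the last step left them, time stands still between calls to the robot, and variables do not carry over. Pictures are saved under pics/ and viewed, at most 10 in all, crops included, and the job is handed in when it is done.

```bash
mkdir -p pics; cat > h.py <<'E'
import numpy as np, cv2
from bench import env
def snap(n,f=None):
    s=env.snapshot(n)
    if f: cv2.imwrite('pics/'+f,s['img'])
    return s
def ray(s,u,v):
    K=s['camera_matrix'];P=s['pose']
    d=np.linalg.inv(K)@np.array([u,v,1.]); d=np.array([d[0],-d[1],-d[2]])
    return P[:3,3],P[:3,:3]@d
def onz(s,u,v,z):
    o,d=ray(s,u,v); return o+d*(z-o[2])/d[2]
def tri(s1,p1,s2,p2):
    o1,d1=ray(s1,*p1);o2,d2=ray(s2,*p2)
    t=np.linalg.lstsq(np.c_[d1,-d2],o2-o1,rcond=None)[0]
    a=o1+d1*t[0];b=o2+d2*t[1]; return (a+b)/2,np.linalg.norm(a-b)
def proj(s,X):
    P=s['pose'];c=P[:3,:3].T@(np.array(X)-P[:3,3]);p=s['camera_matrix']@np.array([c[0],-c[1],-c[2]]);return p[:2]/p[2]
E
python3 - <<'E'
from h import *
for n in('top','side'):
    s=snap(n,n+'0.png'); print(n,s['pose'].round(3).tolist(),s['camera_matrix'].round(1).tolist())
print(env.state())
E
```

```text
top [[0.018, 0.999, -0.028, 0.47], [-0.999, 0.017, -0.027, -0.077], [-0.027, 0.029, 0.999, 1.374], [0.0, 0.0, 0.0, 1.0]] [[397.3, 0.0, 245.9], [0.0, 397.3, 196.2], [0.0, 0.0, 1.0]]
side [[0.971, 0.191, -0.142, 0.285], [-0.237, 0.733, -0.637, -1.102], [-0.018, 0.653, 0.757, 1.401], [0.0, 0.0, 0.0, 1.0]] [[463.9, 0.0, 254.8], [0.0, 463.9, 187.4], [0.0, 0.0, 1.0]]
{'clock': 0.1, 'joint_pos': array([ 6.14127401e+01,  2.05932913e+01,  8.65937064e+01,  1.10236282e-03,
        7.29077861e+01, -6.59498573e+00]), 'qd': array([-0.05862972, -0.11451999, -0.10326038,  0.04063371,  0.07300855,
       -0.00344513]), 'effort': array([ 8.45758750e-04, -5.28651237e+01, -2.79352731e+01, -2.10104668e-04,
        5.12429528e-03, -7.38132798e-06]), 'tool_pos': array([0.22439556, 0.5557954 , 0.2305369 ]), 'orientation': array([-1.79905964e+02, -1.19321006e-02,  1.58007391e+02]), 'force': array([-0.25732895, -0.51332421,  0.95439457]), 'moment': array([-0.00650239,  0.06969261,  0.02145642]), 'grip_force': 0.0, 'grip_width': 0.08506226263113649}
```

View pics/top0.png

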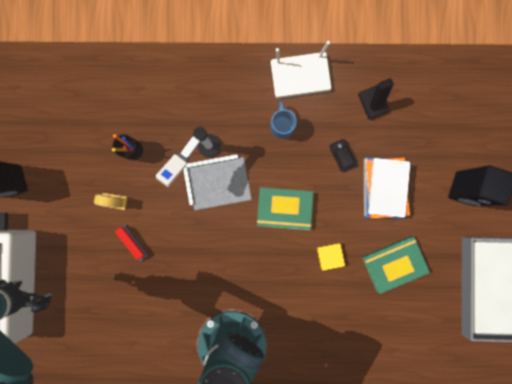

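View pics/side0.png

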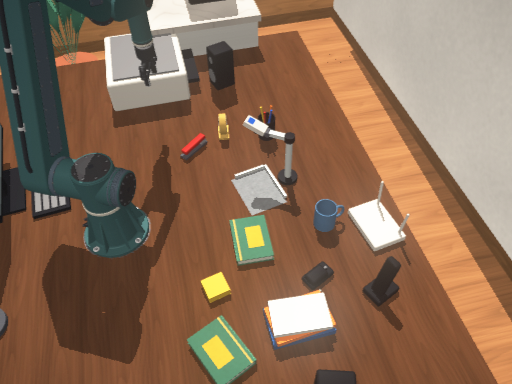

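Top view: the nearer book is at about (286,208), with its spine stripe below it (towards the robot). The mat is at (218,182), with guides on its top and left edges. The column is at (207,140), and the camera head at (172,168) is swung towards +y. The pen cup is at (127,147), the clock at (110,201) and the stapler at (132,243).

```bash
cat > m.py <<'E'
from h import *
def comps(m,amin=15):
    n,l,st,c=cv2.connectedComponentsWithStats(m.astype(np.uint8)); return [(l==i,c[i],st[i]) for i in range(1,n) if st[i,4]>=amin]
def book(s,near,z=.03):
    h=cv2.cvtColor(s['img'],cv2.COLOR_BGR2HSV)
    m=cv2.inRange(h,(50,80,40),(85,255,255))|cv2.inRange(h,(20,100,90),(33,255,255))
    m=cv2.morphologyEx(m,cv2.MORPH_CLOSE,np.ones((3,3)))
    k=min(comps(m>0,300),key=lambda k:np.hypot(*(k[1]-near)))
    ys,xs=np.nonzero(k[0]); pts=np.array([onz(s,x,y,z)[:2] for x,y in zip(xs,ys)])
    r=cv2.minAreaRect((pts*1000).astype(np.float32)); return r,cv2.boxPoints(r)
def blue(s,box):
    h=cv2.cvtColor(s['img'],cv2.COLOR_BGR2HSV);m=cv2.inRange(h,(105,130,120),(130,255,255))
    x0,y0,x1,y1=box;q=np.zeros_like(m);q[y0:y1,x0:x1]=m[y0:y1,x0:x1]
    return max(comps(q>0,4),key=lambda k:k[2][4])[1]
E
python3 - <<'E'
from m import *
t=snap('top');s=snap('side')
for nm in((286,208),(397,265)): print('book',book(t,nm))
print('blue',tri(t,blue(t,(150,150,190,195)),s,blue(s,(235,105,275,140))))
for (n,a,b) in(('penrim',(127,147),None),('clock',(110,201),.05),('stapler',(132,243),.03),('mug',(284,122),.05),('notes',(331,257),.03),('mouse',(343,155),.02)):
    print(n,onz(t,*a,b or .08).round(3))
h=cv2.cvtColor(t['img'],cv2.COLOR_BGR2HSV)
m=cv2.inRange(h,(0,0,95),(179,60,255)); m[:150]=0;m[215:]=0;m[:,:180]=0;m[:,256:]=0
k=max(comps(m>0),key=lambda k:k[2][4]);ys,xs=np.nonzero(k[0])
r=cv2.minAreaRect((np.array([onz(t,x,y,.005)[:2] for x,y in zip(xs,ys)])*1000).astype(np.float32));print('mat+guides',r,cv2.boxPoints(r))
a=cv2.resize(t['img'][125:220,145:260],None,fx=4,fy=4,interpolation=cv2.INTER_CUBIC)
b=cv2.resize(s['img'][105:220,220:310],None,fx=3.3,fy=3.3,interpolation=cv2.INTER_CUBIC)[:380]
cv2.imwrite('pics/st.png',np.hstack([a,b[:380]]) if b.shape[0]>=380 else np.hstack([a,np.pad(b,((0,380-b.shape[0]),(0,0),(0,0)))]))
E
```

```text
book (((469.79815673828125, -173.6449737548828), (182.57533264160156, 124.67572784423828), 86.49982452392578), array([[ 402.0033  , -260.9565  ],
       [ 526.4465  , -268.56818 ],
       [ 537.593   ,  -86.333435],
       [ 413.14984 ,  -78.72177 ]], dtype=float32))
book (((290.1581726074219, -545.8792724609375), (130.70477294921875, 185.70411682128906), 23.993663787841797), array([[ 192.69589, -487.62515],
       [ 268.2098 , -657.2826 ],
       [ 387.62045, -604.1334 ],
       [ 312.10654, -434.47595]], dtype=float32))
blue (array([0.56203492, 0.17906032, 0.26146913]), np.float64(0.001469372284462628))
penrim [0.663 0.353 0.08 ]
clock [0.484 0.416 0.05 ]
stapler [0.343 0.344 0.03 ]
mug [ 0.758 -0.164  0.05 ]
notes [ 0.31 -0.33  0.03]
mouse [ 0.655 -0.368  0.02 ]
mat+guides ((580.1376953125, 72.88005065917969), (212.66661071777344, 226.28030395507812), 11.279403686523438) [[453.7287   163.03679 ]
 [497.98773  -58.872925]
 [706.5467   -17.276688]
 [662.28766  204.63303 ]]
```

View pics/st.png

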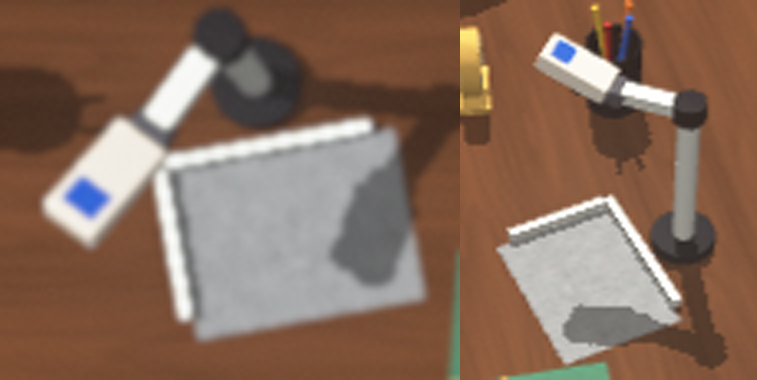

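The enlarged crop shows the white top faces of both guides. The far one runs from crop (168,165) to (372,125) and the side one from (165,172) to (186,320). I'll fit their centre lines to get the station pose.

```bash
cat > st.py <<'E'
from m import *
t=snap('top');s=snap('side')
def T(x,y): return (145+(x+.5)/4-.5,125+(y+.5)/4-.5)
def S(x,y): return (220+(x-460+.5)/3.3-.5,105+(y+.5)/3.3-.5)
def strip(c,p,q,w=4):
    # brightness-weighted ridge points along the segment
    g=cv2.cvtColor(c['img'],cv2.COLOR_BGR2GRAY).astype(np.float32);p=np.array(p);q=np.array(q)
    d=(q-p)/np.linalg.norm(q-p);n=np.array([-d[1],d[0]]);k=np.arange(-w,w+.1,.25);o=[]
    for f in np.linspace(.12,.88,30):
        b=p+(q-p)*f;l=b+k[:,None]*n
        v=cv2.remap(g,l[:,0].astype(np.float32)[None],l[:,1].astype(np.float32)[None],1)[0]
        i=v>195
        if i.any():o.append(onz(c,*(b+n*k[i].mean()),.014)[:2])
    o=np.array(o);m=o.mean(0);u=np.linalg.svd(o-m)[2][0];return m,u,np.abs((o-m)@[-u[1],u[0]]).mean(),len(o)
def fit(c,F,Sd):
    mf,uf,rf,nf=strip(c,*F);ms,us,rs,ns=strip(c,*Sd)
    if uf[1]<0:uf=-uf
    if us[0]<0:us=-us
    yf=np.arctan2(-uf[0],uf[1]);ys=np.arctan2(us[1],us[0])
    yaw=(yf*180+ys*130)/310; ex=np.array([np.cos(yaw),np.sin(yaw)]);ey=np.array([-ex[1],ex[0]])
    return ex*(mf@ex-.070)+ey*(ms@ey-.095),np.degrees([yaw,yf,ys]),rf,rs,nf,ns
print(fit(t,(T(172,164),T(370,125)),(T(163,172),T(185,318))))
print(fit(s,(S(606,201),S(676,302)),(S(606,201),S(512,236))))
E
python3 st.py
```

```text
(array([0.56096082, 0.06741691]), array([11.30557903, 11.36746516, 11.21989053]), np.float64(0.0002257160224761831), np.float64(0.00015922215120589808), 30, 30)
(array([0.56098472, 0.06913093]), array([11.98779922, 12.47794788, 11.30913184]), np.float64(0.002174415150179929), np.float64(0.0004784585532478951), 30, 30)
```

```bash
python3 -m pendant '{"travel":[[0.109,-0.253,0],[0.109,-0.253,0],[0.109,-0.253,0],[0.109,-0.253,0],[0.109,-0.253,0],[0.109,-0.253,0],[0.109,-0.253,0],[0.109,-0.253,0],[0.109,-0.253,0],[0.109,-0.253,0],[0.109,-0.253,0],[0.109,-0.253,0],[-0.042,-0.255,-0.124],[-0.042,-0.255,-0.124],[-0.042,-0.255,-0.124],[-0.042,-0.255,-0.124],[-0.042,-0.255,-0.124],[-0.042,-0.255,-0.124],[-0.042,-0.255,-0.124],[0,0,0]],"twist":[[0,0,0.017],[0,0,0.017],[0,0,0.017],[0,0,0.017],[0,0,0.017],[0,0,0.017],[0,0,0.017],[0,0,0.017],[0,0,0.017],[0,0,0.017],[0,0,0.017],[0,0,0.017],[0,0,0],[0,0,0],[0,0,0],[0,0,0],[0,0,0],[0,0,0],[0,0,0],[0,0,0]],"jaw":[1,1,1,1,1,1,1,1,1,1,1,1,1,1,1,1,1,1,1,1]}'
python3 - <<'E'
from m import *
t=snap('top'); print(book(t,(286,208)),env.state()['joint_pos'].round(1))
E
```

```text
clock: 2.3
tool_pos: [0.3762, -0.1705, 0.0997]
orientation: [-180.0, -0.1, 176.1]
force: [0.2, -0.0, -0.5]
grip_width: 0.0853
grip_force: 0.0
(((468.4147644042969, -174.02386474609375), (182.62161254882812, 127.99729919433594), 85.94862365722656), array([[ 398.12485, -260.58493],
       [ 525.8023 , -269.62805],
       [ 538.7047 ,  -87.4628 ],
       [ 411.02722,  -78.41968]], dtype=float32)) [ -33.7   16.2  117.4   -0.    46.5 -119.9]
```

```bash
python3 -m pendant '{"travel":[[0,0,-0.163],[0,0,-0.163],[0,0,-0.163],[0,0,-0.163],[0,0,0],[0.04,0,0],[0.04,0,0],[0.03,0,0],[0.03,0,0],[0.03,0,0]],"twist":[[0,0,0],[0,0,0],[0,0,0],[0,0,0],[0,0,0],[0,0,0],[0,0,0],[0,0,0],[0,0,0],[0,0,0]],"jaw":[1,1,1,1,1,1,1,1,1,1]}'
python3 -m pendant '{"travel":[[0.04,0.004,0],[0.04,0.004,0],[0.04,0.004,0],[0.04,0.004,0],[0.04,0.004,0],[0.04,0.004,0],[0.04,0.004,0],[0.04,0.004,0],[0.04,0.004,0],[0.04,0.004,0],[0.04,0.004,0]],"twist":[[0,0,0.009],[0,0,0.009],[0,0,0.009],[0,0,0.009],[0,0,0.009],[0,0,0.009],[0,0,0.009],[0,0,0.009],[0,0,0.009],[0,0,0.009],[0,0,0.009]],"jaw":[1,1,1,1,1,1,1,1,1,1,1]}'
python3 - <<'E'
from m import *
t=snap('top','p1.png'); print(book(t,(290,190)),env.state()['joint_pos'].round(1))
E
```

```text
clock: 3.35
tool_pos: [0.4015, -0.1662, 0.0037]
orientation: [180.0, -0.1, 176.4]
force: [-4.1, -0.1, 3.4]
grip_width: 0.0853
grip_force: 2.5
clock: 4.45
tool_pos: [0.4687, -0.1602, 0.0033]
orientation: [-180.0, -0.0, -174.7]
force: [-5.2, -0.6, 2.8]
grip_width: 0.0854
grip_force: 2.4
(((546.9146118164062, -152.01690673828125), (124.36634063720703, 182.69879150390625), 7.830610275268555), array([[ 472.86542,  -69.99146],
       [ 497.75714, -250.98663],
       [ 620.9638 , -234.04236],
       [ 596.0721 ,  -53.04718]], dtype=float32)) [ -26.8   31.3  111.4    0.    37.3 -122.2]
```

View pics/p1.png

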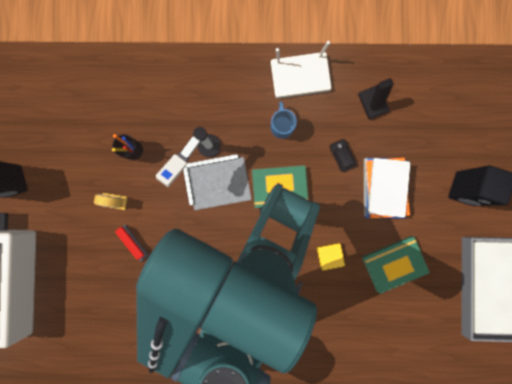

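The book is now at (280,187), flush with the fingers and turning as planned. The mug at (284,122) is still clear.

```bash
python3 -m pendant '{"travel":[[0.038,0.0075,0],[0.038,0.0075,0],[0.038,0.0075,0],[0.038,0.0075,0],[0.038,0.0075,0],[0.038,0.0075,0],[0.038,0.0075,0],[0.038,0.0075,0],[0.03,0.006,0],[0,0,0]],"twist":[[0,0,0.006],[0,0,0.006],[0,0,0.006],[0,0,0.006],[0,0,0.006],[0,0,0.006],[0,0,0.006],[0,0,0.006],[0,0,0.006],[0,0,0]],"jaw":[1,1,1,1,1,1,1,1,1,1]}'
python3 -m pendant '{"travel":[[-0.2,-0.04,0],[-0.1,-0.02,0.2],[0,0,0.3],[0,0,0.3],[0,0,0]],"twist":[[0,0,0],[0,0,0],[0,0,0],[0,0,0],[0,0,0]],"jaw":[1,1,1,1,1]}'
cat > rel.py <<'E'
from m import *
import sys
O=np.array([.561,.0675]);Y=np.radians(11.3);R=np.array([[np.cos(Y),-np.sin(Y)],[np.sin(Y),np.cos(Y)]])
def rel(near):
    t=snap('top');r,b=book(t,near);c=(b/1000-O)@R*1000
    print('world centre',r[0],'size',r[1],'ang',r[2],'\nstation corners',c.round(1).tolist(),'centre',c.mean(0).round(1))
rel((float(sys.argv[1]),float(sys.argv[2])))
st=env.state();print(st['tool_pos'].round(4),st['orientation'].round(2),((st['tool_pos'][:2]-O)@R*1000).round(1))
E
python3 rel.py 275 175
```

```text
clock: 5.5
tool_pos: [0.5198, -0.1504, 0.0034]
orientation: [-180.0, 0.1, -169.8]
force: [-0.7, -0.5, 0.5]
grip_width: 0.0851
grip_force: 0.0
clock: 6.0
tool_pos: [0.4781, -0.1615, 0.1291]
orientation: [-179.6, 0.6, -169.9]
force: [0.8, -0.5, -0.6]
grip_width: 0.0852
grip_force: 0.0
world centre (592.9624633789062, -139.2115478515625) size (129.4481658935547, 181.91700744628906) ang 9.105341911315918 
station corners [[-70.4, -115.6], [-77.3, -297.4], [52.0, -302.3], [59.0, -120.6]] centre [  -9.2 -209. ]
[ 0.4766 -0.1608  0.1267] [-179.7     0.43 -169.87] [-127.5 -207.3]
```

```bash
python3 -m pendant '{"travel":[[0.075,-0.053,0],[0.075,-0.053,0],[0.075,-0.053,0],[0.075,-0.053,0],[0.075,-0.053,0],[0.075,-0.053,0],[0.075,-0.053,0],[0.075,-0.053,0],[0.075,-0.053,0],[0.075,-0.053,0],[0.075,-0.053,0],[0.075,-0.053,0],[0,0,0],[0,0,0]],"twist":[[0,0,-0.084],[0,0,-0.084],[0,0,-0.084],[0,0,-0.084],[0,0,-0.084],[0,0,-0.084],[0,0,-0.084],[0,0,-0.084],[0,0,-0.084],[0,0,-0.084],[0,0,-0.084],[0,0,-0.084],[0,0,0],[0,0,0]],"jaw":[1,1,1,1,1,1,1,1,1,1,1,1,1,1]}'
python3 - <<'E'
from h import *
snap('top','p2.png')
E
```

```text
clock: 7.45
tool_pos: [0.6076, -0.2542, 0.1219]
orientation: [-179.9, -0.1, 99.6]
force: [-0.4, -0.5, -0.1]
grip_width: 0.0854
grip_force: 0.0
```

View pics/p2.png

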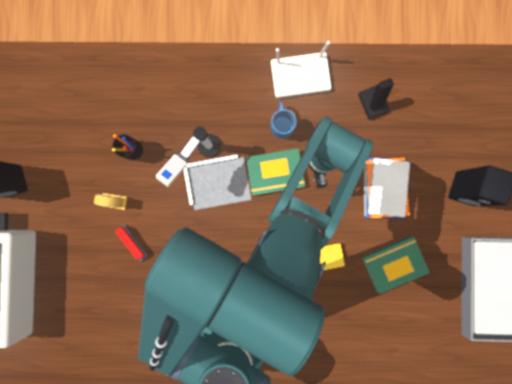

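The wrist is above the book's right end, near (330,150), and clear of the mug and mouse. I'll lower it and push towards the side guide.

```bash
python3 -m pendant '{"travel":[[0,0,-0.158],[0,0,-0.158],[0,0,-0.158],[0,0,-0.158],[0,0,-0.158],[0,0,0],[-0.006,0.03,0],[-0.006,0.03,0],[-0.006,0.03,0],[-0.006,0.03,0],[-0.006,0.03,0]],"twist":[[0,0,0],[0,0,0],[0,0,0],[0,0,0],[0,0,0],[0,0,0],[0,0,0],[0,0,0],[0,0,0],[0,0,0],[0,0,0]],"jaw":[1,1,1,1,1,1,1,1,1,1,1]}'
python3 -m pendant '{"travel":[[-0.009,0.045,0],[-0.009,0.045,0],[-0.009,0.045,0],[-0.009,0.045,0],[-0.009,0.045,0],[-0.009,0.045,0],[-0.009,0.045,0],[-0.009,0.045,0],[-0.009,0.045,0],[-0.009,0.045,0],[-0.009,0.045,0],[-0.009,0.045,0],[-0.009,0.045,0],[-0.009,0.045,0],[-0.009,0.045,0],[-0.009,0.045,0]],"twist":[[0,0,0.0015],[0,0,0.0015],[0,0,0.0015],[0,0,0.0015],[0,0,0.0015],[0,0,0.0015],[0,0,0.0015],[0,0,0.0015],[0,0,0.0015],[0,0,0.0015],[0,0,0.0015],[0,0,0.0015],[0,0,0.0015],[0,0,0.0015],[0,0,0.0015],[0,0,0.0015]],"jaw":[1,1,1,1,1,1,1,1,1,1,1,1,1,1,1,1]}'
python3 rel.py 260 180;python3 - <<'E'
from h import *
snap('top','p3.png')
E
```

```text
clock: 8.6
tool_pos: [0.6049, -0.2331, 0.0061]
orientation: [179.9, 0.2, 99.5]
force: [-0.4, -4.3, 2.1]
grip_width: 0.0857
grip_force: 2.3
clock: 10.2
tool_pos: [0.5838, -0.1248, 0.0058]
orientation: [179.8, 0.1, 101.6]
force: [0.7, -6.6, 3.7]
grip_width: 0.0852
grip_force: 2.6
world centre (535.210693359375, -85.35509490966797) size (75.68208312988281, 87.93791198730469) ang 64.43667602539062 
station corners [[-113.1, -148.7], [-42.8, -201.5], [2.6, -140.9], [-67.7, -88.2]] centre [ -55.2 -144.8]
[ 0.5831 -0.1234  0.0055] [1.7989e+02 5.0000e-02 1.0159e+02] [ -15.8 -191.6]
```

View pics/p3.png

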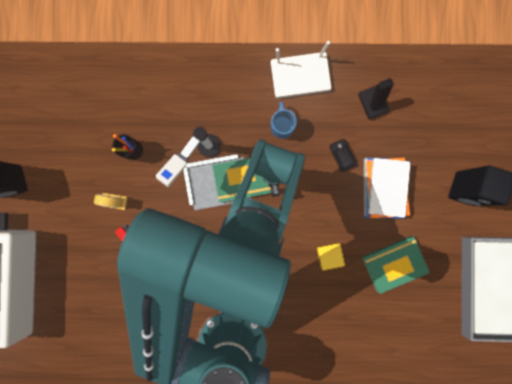

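The book at (240,180) is sliding over the mat below the far guide, and the arm hides part of it. About 90 mm remains to the side guide.

```bash
python3 -m pendant '{"travel":[[-0.0085,0.042,0],[-0.0085,0.042,0],[-0.0085,0.042,0],[-0.0085,0.042,0],[-0.0085,0.042,0],[-0.0085,0.042,0],[-0.0085,0.042,0],[-0.0085,0.042,0],[-0.0085,0.042,0],[-0.0085,0.042,0],[-0.0085,0.042,0],[0,0,0]],"twist":[[0,0,0],[0,0,0],[0,0,0],[0,0,0],[0,0,0],[0,0,0],[0,0,0],[0,0,0],[0,0,0],[0,0,0],[0,0,0],[0,0,0]],"jaw":[1,1,1,1,1,1,1,1,1,1,1,1]}'
python3 - <<'E'
from h import *
t=snap('top')['img'];s=snap('side')['img']
a=cv2.resize(t[110:230,140:290],None,fx=3,fy=3);b=cv2.resize(s[90:210,200:310],None,fx=3,fy=3)
cv2.imwrite('pics/p4.png',np.hstack([a,b]))
print(env.state()['tool_pos'],env.state()['force'])
E
```

```text
clock: 11.5
tool_pos: [0.5681, -0.0543, 0.0049]
orientation: [-180.0, -0.0, 101.6]
force: [1.5, -1.1, 0.7]
grip_width: 0.0854
grip_force: 0.4
[ 0.56745506 -0.05441365  0.004498  ] [-1.45618107  0.13285318  0.55053616]
```

View pics/p4.png

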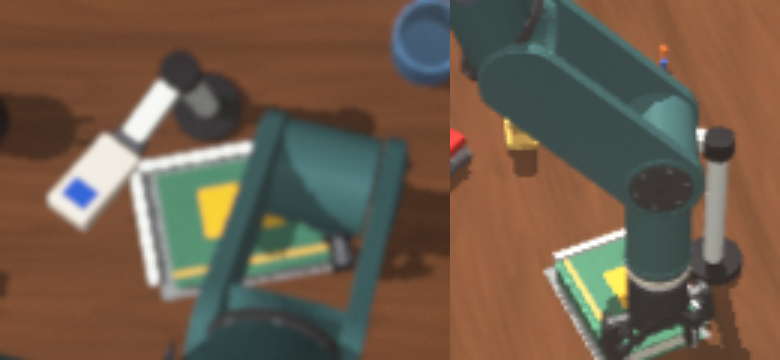

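The book (crop (235,210)) is about 20 mm from the side guide and nearly square. I'll go slowly from here.

```bash
python3 -m pendant '{"travel":[[-0.0046,0.023,0],[-0.0046,0.023,0],[-0.0046,0.023,0],[-0.0046,0.023,0],[-0.0016,0.008,0],[-0.0016,0.008,0]],"twist":[[0,0,0],[0,0,0],[0,0,0],[0,0,0],[0,0,0],[0,0,0]],"jaw":[1,1,1,1,1,1]}'
for i in 1 2 3; do echo; done
python3 -m pendant '{"travel":[[-0.0012,0.006,0],[-0.0012,0.006,0]],"twist":[[0,0,0],[0,0,0]],"jaw":[1,1]}'
python3 -m pendant '{"travel":[[-0.0012,0.006,0],[-0.0012,0.006,0]],"twist":[[0,0,0],[0,0,0]],"jaw":[1,1]}'
```

```text
clock: 12.2
tool_pos: [0.5647, -0.0384, 0.0046]
orientation: [-180.0, -0.0, 101.6]
force: [0.1, -2.4, -1.0]
grip_width: 0.0852
grip_force: 1.1



clock: 12.4
tool_pos: [0.5645, -0.0369, 0.0047]
orientation: [-180.0, -0.0, 101.6]
force: [0.7, -2.7, -2.3]
grip_width: 0.0854
grip_force: 1.1
clock: 12.6
tool_pos: [0.5643, -0.0351, 0.0048]
orientation: [-180.0, 0.0, 101.6]
force: [0.1, -3.0, -0.5]
grip_width: 0.0853
grip_force: 1.1
```

```bash
python3 -m pendant '{"travel":[[-0.001,0.005,0],[-0.001,0.005,0]],"twist":[[0,0,0],[0,0,0]],"jaw":[1,1]}'
python3 -m pendant '{"travel":[[-0.001,0.005,0]],"twist":[[0,0,0]],"jaw":[1]}'
python3 -m pendant '{"travel":[[0,0,0]],"twist":[[0,0,0]],"jaw":[1]}'
```

```text
clock: 12.8
tool_pos: [0.5642, -0.0346, 0.0048]
orientation: [-180.0, 0.1, 101.6]
force: [-0.2, -10.1, -2.0]
grip_width: 0.0855
grip_force: 5.0
clock: 12.9
tool_pos: [0.5643, -0.0346, 0.0049]
orientation: [180.0, 0.2, 101.6]
force: [-0.8, -13.4, -1.9]
grip_width: 0.0858
grip_force: 6.6
clock: 13.0
tool_pos: [0.5642, -0.0346, 0.0049]
orientation: [180.0, 0.1, 101.6]
force: [0.7, -10.5, -1.0]
grip_width: 0.0852
grip_force: 5.2
```

```bash
python3 -m pendant '{"travel":[[0.02,-0.098,0],[0,0,0.2],[0,0,0.25],[0,0,0.22],[-0.059,0.0535,0],[-0.059,0.0535,0],[-0.059,0.0535,0],[-0.059,0.0535,0],[-0.059,0.0535,0],[-0.059,0.0535,0],[-0.059,0.0535,0],[-0.059,0.0535,0],[-0.059,0.0535,0],[-0.059,0.0535,0],[-0.059,0.0535,0],[-0.059,0.0535,0],[0,0,0]],"twist":[[0,0,0],[0,0,0],[0,0,0],[0,0,0],[0,0,0.083],[0,0,0.083],[0,0,0.083],[0,0,0.083],[0,0,0.083],[0,0,0.083],[0,0,0.083],[0,0,0.083],[0,0,0.083],[0,0,0.083],[0,0,0.083],[0,0,0.083],[0,0,0]],"jaw":[1,1,1,1,1,1,1,1,1,1,1,1,1,1,1,1,1]}'
python3 rel.py 220 185;python3 - <<'E'
from h import *
t=snap('top')['img'];s=snap('side')['img']
a=cv2.resize(t[110:230,140:290],None,fx=3,fy=3);b=cv2.resize(s[90:210,200:310],None,fx=3,fy=3)
cv2.imwrite('pics/p5.png',np.hstack([a,b]))
E
```

```text
clock: 14.7
tool_pos: [0.4591, 0.0493, 0.1052]
orientation: [179.9, -0.1, -168.7]
force: [-0.3, 0.3, 0.2]
grip_width: 0.0853
grip_force: 0.0
world centre (551.3290405273438, 63.83487319946289) size (125.58828735351562, 173.71543884277344) ang 11.154584884643555 
station corners [[-72.8, 85.3], [-73.2, -88.4], [52.4, -88.7], [52.8, 85.0]] centre [-10.2  -1.7]
[0.4603 0.0489 0.1054] [ 1.7998e+02 -1.0000e-02 -1.6891e+02] [-102.4    1.5]
```

View pics/p5.png

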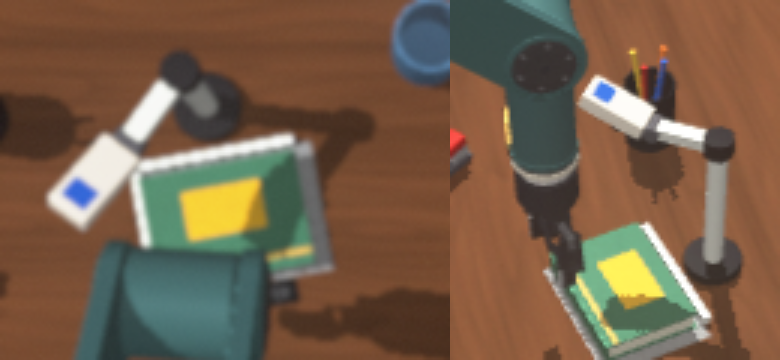

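The book is against the side guide and square, with about 10 mm left to the far guide. The gripper is behind the spine, clear of the head.

```bash
python3 -m pendant '{"travel":[[0,0,-0.17],[0,0,-0.17],[0,0,-0.17],[0,0,-0.165],[0,0,0],[0.023,0.0046,0],[0.023,0.0046,0],[0.023,0.0046,0],[0.01,0.002,0],[0.01,0.002,0],[0.01,0.002,0],[0.01,0.002,0],[0.01,0.002,0]],"twist":[[0,0,0],[0,0,0],[0,0,0],[0,0,0],[0,0,0],[0,0,0],[0,0,0],[0,0,0],[0,0,0],[0,0,0],[0,0,0],[0,0,0],[0,0,0]],"jaw":[1,1,1,1,1,1,1,1,1,1,1,1,1]}'
python3 -m pendant '{"travel":[[0.008,0.0016,0],[0.008,0.0016,0]],"twist":[[0,0,0],[0,0,0]],"jaw":[1,1]}'
python3 -m pendant '{"travel":[[0.007,0.0014,0],[0.007,0.0014,0]],"twist":[[0,0,0],[0,0,0]],"jaw":[1,1]}'
```

```text
clock: 16.15
tool_pos: [0.4775, 0.0523, 0.0039]
orientation: [180.0, -0.1, -168.8]
force: [-2.9, -1.3, 2.3]
grip_width: 0.0856
grip_force: 1.9
clock: 16.35
tool_pos: [0.4789, 0.0528, 0.0037]
orientation: [180.0, -0.2, -168.8]
force: [-5.1, -0.5, 4.0]
grip_width: 0.0851
grip_force: 2.6
clock: 16.55
tool_pos: [0.4822, 0.0533, 0.0038]
orientation: [180.0, -0.1, -168.8]
force: [-2.9, -0.7, -1.0]
grip_width: 0.0854
grip_force: 1.3
```

```bash
python3 -m pendant '{"travel":[[0.006,0.0012,0],[0.006,0.0012,0]],"twist":[[0,0,0],[0,0,0]],"jaw":[1,1]}'
python3 -m pendant '{"travel":[[0.006,0.0012,0],[0.005,0.001,0]],"twist":[[0,0,0],[0,0,0]],"jaw":[1,1]}'
python3 -m pendant '{"travel":[[0.005,0.001,0]],"twist":[[0,0,0]],"jaw":[1]}'
python3 -m pendant '{"travel":[[0,0,0]],"twist":[[0,0,0]],"jaw":[1]}'
```

```text
clock: 16.75
tool_pos: [0.4852, 0.0536, 0.0039]
orientation: [-180.0, 0.0, -168.8]
force: [-2.1, -0.3, -1.9]
grip_width: 0.0853
grip_force: 1.1
clock: 16.95
tool_pos: [0.4867, 0.0539, 0.004]
orientation: [-180.0, 0.0, -168.8]
force: [-2.4, -0.4, -1.5]
grip_width: 0.0852
grip_force: 1.1
clock: 17.05
tool_pos: [0.4867, 0.0539, 0.0039]
orientation: [-180.0, -0.1, -168.8]
force: [-5.1, -2.0, 1.2]
grip_width: 0.0854
grip_force: 2.5
clock: 17.15
tool_pos: [0.4868, 0.0539, 0.004]
orientation: [-180.0, -0.0, -168.8]
force: [-4.3, -3.3, -0.9]
grip_width: 0.0855
grip_force: 2.0
```

```bash
python3 -m pendant '{"travel":[[0.005,0.001,0],[0.005,0.001,0]],"twist":[[0,0,0],[0,0,0]],"jaw":[1,1]}'
python3 -m pendant '{"travel":[[0.004,0.001,0]],"twist":[[0,0,0]],"jaw":[1]}'
python3 -m pendant '{"travel":[[0,0,0],[0,0,0]],"twist":[[0,0,0],[0,0,0]],"jaw":[1,1]}'
```

```text
clock: 17.35
tool_pos: [0.4867, 0.0539, 0.0039]
orientation: [180.0, -0.2, -168.8]
force: [-7.4, -4.7, 4.3]
grip_width: 0.0855
grip_force: 4.5
clock: 17.45
tool_pos: [0.4867, 0.054, 0.0039]
orientation: [180.0, -0.3, -168.8]
force: [-9.2, -5.3, 5.6]
grip_width: 0.0857
grip_force: 4.9
clock: 17.65
tool_pos: [0.4867, 0.054, 0.0039]
orientation: [180.0, -0.3, -168.8]
force: [-8.0, -5.4, 5.3]
grip_width: 0.0854
grip_force: 4.4
```

The force is well above sliding friction and the book has stopped, so it's home. I'll retreat, rise, shut the fingers and check.

```bash
python3 -m pendant '{"travel":[[-0.13,-0.026,0],[0,0,0.297],[0,0,0.297],[0,0,0.297],[0,0,0.297],[0,0,0.297],[0,0,0.297],[0,0,0.297],[0,0,0.297],[0.16,0.233,0],[0.16,0.233,0],[0.16,0.233,0],[0.16,0.233,0],[0.16,0.233,0],[0,0,0]],"twist":[[0,0,0],[0,0,0],[0,0,0],[0,0,0],[0,0,0],[0,0,0],[0,0,0],[0,0,0],[0,0,0],[0,0,0],[0,0,0],[0,0,0],[0,0,0],[0,0,0],[0,0,0]],"jaw":[1,1,0.5,0,0,0,0,0,0,0,0,0,0,0,0]}' 20
python3 rel.py 220 185;python3 - <<'E'
from h import *
t=snap('top')['img'];s=snap('side')['img']
a=cv2.resize(t[110:230,140:290],None,fx=3,fy=3);b=cv2.resize(s[90:210,200:310],None,fx=3,fy=3)
cv2.imwrite('pics/p6.png',np.hstack([a,b]))
E
```

```text
clock: 19.15
tool_pos: [0.593, 0.2299, 0.3599]
orientation: [179.9, 0.2, -168.6]
force: [-0.2, -0.4, 0.4]
grip_width: -0.0003
grip_force: 0.0
world centre (559.3319091796875, 64.0926742553711) size (124.21968078613281, 173.91554260253906) ang 11.335187911987305 
station corners [[-64.5, 83.9], [-64.4, -90.0], [59.9, -89.9], [59.8, 84.0]] centre [-2.3 -3. ]
[0.5915 0.2277 0.36  ] [ 1.7997e+02  1.1000e-01 -1.6863e+02] [ 61.3 151.1]
```

View pics/p6.png

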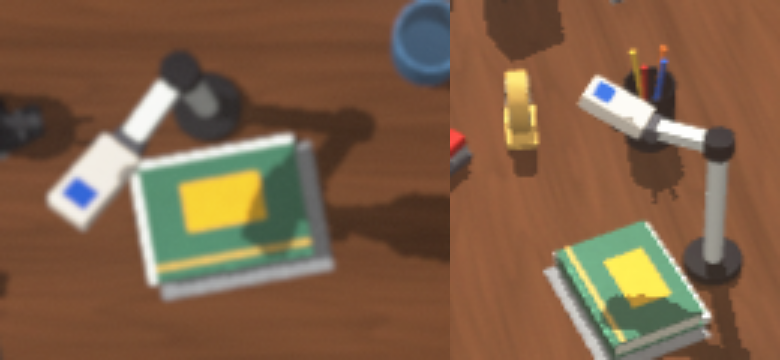

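The book's near edge is at -64.4 and its right edge at -90.0, so it's home to within the pixel noise. A fresh light press on the side will confirm it before the camera is moved.

```bash
python3 -m pendant '{"travel":[[-0.0136,-0.157,0],[-0.0136,-0.157,0],[-0.0136,-0.157,0],[-0.0136,-0.157,0],[-0.0136,-0.157,0],[-0.0136,-0.157,0],[-0.0136,-0.157,0],[-0.0136,-0.157,0],[-0.0136,-0.157,0],[-0.0136,-0.157,0],[-0.0136,-0.157,0],[-0.0136,-0.157,0],[0,0,0],[0,0,-0.25],[0,0,-0.25],[0,0,-0.25],[0,0,-0.25],[0,0,-0.25],[0,0,-0.25],[0,0,0]],"twist":[[0,0,-0.083],[0,0,-0.083],[0,0,-0.083],[0,0,-0.083],[0,0,-0.083],[0,0,-0.083],[0,0,-0.083],[0,0,-0.083],[0,0,-0.083],[0,0,-0.083],[0,0,-0.083],[0,0,-0.083],[0,0,0],[0,0,0],[0,0,0],[0,0,0],[0,0,0],[0,0,0],[0,0,0],[0,0,0]],"jaw":[0,0,0,0,0,0,0.5,1,1,1,1,1,1,1,1,1,1,1,1,1]}' 20
```

```text
clock: 21.3
tool_pos: [0.5608, -0.0563, 0.1315]
orientation: [-179.5, -0.2, 101.6]
force: [-1.0, 0.3, -0.2]
grip_width: 0.0853
grip_force: 0.0
```

```bash
python3 -m pendant '{"travel":[[0,0,-0.17],[0,0,-0.17],[0,0,-0.17],[0,0,-0.17],[0,0,-0.165],[0,0,0],[-0.005,0.025,0],[-0.005,0.025,0],[-0.005,0.025,0],[-0.0025,0.012,0],[-0.002,0.01,0],[-0.002,0.01,0],[0,0,0]],"twist":[[0,0,0],[0,0,0],[0,0,0],[0,0,0],[0,0,0],[0,0,0],[0,0,0],[0,0,0],[0,0,0],[0,0,0],[0,0,0],[0,0,0],[0,0,0]],"jaw":[1,1,1,1,1,1,1,1,1,1,1,1,1]}'
python3 -m pendant '{"travel":[[-0.001,0.006,0],[-0.001,0.006,0]],"twist":[[0,0,0],[0,0,0]],"jaw":[1,1]}'
```

```text
clock: 22.6
tool_pos: [0.562, -0.041, 0.0087]
orientation: [-180.0, -0.0, 101.6]
force: [-0.4, 0.0, -0.3]
grip_width: 0.0855
grip_force: 0.0
clock: 22.8
tool_pos: [0.5618, -0.0395, 0.0086]
orientation: [-180.0, -0.0, 101.6]
force: [-0.4, 0.1, -0.1]
grip_width: 0.0856
grip_force: 0.0
```

```bash
python3 -m pendant '{"travel":[[-0.001,0.007,-0.015],[-0.001,0.007,-0.015],[0,0,0]],"twist":[[0,0,0],[0,0,0],[0,0,0]],"jaw":[1,1,1]}'
python3 -m pendant '{"travel":[[-0.001,0.007,0],[-0.001,0.007,0]],"twist":[[0,0,0],[0,0,0]],"jaw":[1,1]}'
python3 -m pendant '{"travel":[[-0.001,0.006,0],[0,0,0]],"twist":[[0,0,0],[0,0,0]],"jaw":[1,1]}'
python3 -m pendant '{"travel":[[-0.001,0.006,0],[0,0,0]],"twist":[[0,0,0],[0,0,0]],"jaw":[1,1]}'
```

```text
clock: 23.1
tool_pos: [0.5611, -0.0371, 0.0037]
orientation: [-180.0, -0.0, 101.6]
force: [-0.6, -0.4, -1.0]
grip_width: 0.0851
grip_force: 0.0
clock: 23.3
tool_pos: [0.5613, -0.0355, 0.0041]
orientation: [-180.0, 0.0, 101.6]
force: [-0.3, -3.4, -1.8]
grip_width: 0.0853
grip_force: 1.3
clock: 23.5
tool_pos: [0.5612, -0.0353, 0.0042]
orientation: [-180.0, 0.1, 101.6]
force: [0.4, -5.1, -3.0]
grip_width: 0.0853
grip_force: 2.8
clock: 23.7
tool_pos: [0.5613, -0.0352, 0.0042]
orientation: [180.0, 0.1, 101.6]
force: [-0.6, -9.8, -2.2]
grip_width: 0.0854
grip_force: 4.7
```

The stall position is the same as before, so the book had not moved and is home against both guides. Next is the camera arm: closed fingers at its outer (+y) side.

```bash
python3 -m pendant '{"travel":[[0.02,-0.098,0],[0,0,0.297],[0,0,0.297],[0,0,0.297],[0,0,0.297],[0,0,0.297],[0,0,0.297],[0,0,0.297],[0,0,0.297],[0.023,0.262,0],[0.023,0.262,0],[0.023,0.262,0],[0.023,0.262,0],[0.023,0.262,0],[0.023,0.262,0],[0.023,0.262,0],[0,0,0],[0,0,0]],"twist":[[0,0,0],[0,0,0],[0,0,0],[0,0,0],[0,0,0],[0,0,0],[0,0,0],[0,0,0],[0,0,0],[0,0,0],[0,0,0],[0,0,0],[0,0,0],[0,0,0],[0,0,0],[0,0,0],[0,0,0],[0,0,0]],"jaw":[1,1,1,0,0,0,0,0,0,0,0,0,0,0,0,0,0,0]}' 20
cat > cam.py <<'E'
from m import *
t=snap('top');s=snap('side')
A=np.array([.6836,.092])
try:
    p,e=tri(t,blue(t,(140,140,260,220)),s,blue(s,(225,95,300,175)))
    v=p[:2]-A;sw=191.3-np.degrees(np.arctan2(v[1],v[0]))%360
    r=np.hypot(*v)-.085;h=p[2]-.22
    print('patch',p.round(4),'err',round(e,4),'swivel rad',round(np.radians(sw),3),'r',round(np.hypot(*v),3),'tilt rad',round(np.arctan2(h,r)-np.arcsin(.012/np.hypot(r,h)),3))
except ValueError: print('hidden')
st=env.state();print(st['tool_pos'].round(4),st['force'].round(1))
E
python3 cam.py;python3 rel.py 220 185
```

```text
clock: 25.5
tool_pos: [0.5879, 0.2274, 0.3602]
orientation: [-179.9, 0.0, 101.7]
force: [0.4, 0.0, -1.2]
grip_width: 0.0
grip_force: 0.0
patch [0.562  0.1789 0.2621] err 0.0015 swivel rad 0.818 r 0.149 tilt rad 0.422
[0.588  0.2259 0.3605] [0.4 0.4 0.9]
world centre (559.2548828125, 64.22058868408203) size (124.16517639160156, 173.9816436767578) ang 11.463702201843262 
station corners [[-64.7, 83.9], [-64.2, -90.0], [60.0, -89.7], [59.5, 84.3]] centre [-2.4 -2.9]
[0.5881 0.2257 0.3606] [-1.7998e+02  2.0000e-02  1.0152e+02] [ 57.5 149.8]
```

```bash
python3 -m pendant '{"travel":[[0,0,-0.23],[0,0,-0.23],[0,0,-0.23],[0,0,-0.23],[0,0,0]],"twist":[[0,0,0],[0,0,0],[0,0,0],[0,0,0],[0,0,0]],"jaw":[0,0,0,0,0]}'
python3 -m pendant '{"travel":[[-0.0345,-0.041,0],[-0.0345,-0.041,0],[-0.0345,-0.041,0],[-0.0345,-0.041,0],[-0.0345,-0.041,0],[-0.0345,-0.041,0],[-0.029,-0.0475,0],[-0.029,-0.0475,0],[-0.029,-0.0475,0],[-0.029,-0.0475,0],[0,0,0]],"twist":[[0,0,0],[0,0,0],[0,0,0],[0,0,0],[0,0,0],[0,0,0],[0,0,0],[0,0,0],[0,0,0],[0,0,0],[0,0,0]],"jaw":[0,0,0,0,0,0,0,0,0,0,0]}'
python3 cam.py
```

```text
clock: 26.15
tool_pos: [0.5848, 0.2247, 0.218]
orientation: [-179.5, 0.0, 101.5]
force: [-1.0, -0.6, -0.8]
grip_width: 0.0002
grip_force: 0.0
clock: 27.25
tool_pos: [0.5385, 0.1605, 0.2224]
orientation: [-179.9, 0.0, 101.5]
force: [-0.7, 0.3, 0.5]
grip_width: 0.0
grip_force: 0.2
patch [0.5367 0.1243 0.2581] err 0.0029 swivel rad 0.414 r 0.15 tilt rad 0.368
[0.5388 0.1612 0.2223] [ 0.2 -0.2 -0.2]
```

```bash
python3 -m pendant '{"travel":[[-0.017,-0.056,0],[-0.017,-0.056,0],[-0.017,-0.056,0],[-0.017,-0.056,0],[-0.006,-0.046,0],[-0.006,-0.046,0],[-0.006,-0.046,0],[-0.006,-0.046,0],[0,0,0]],"twist":[[0,0,0],[0,0,0],[0,0,0],[0,0,0],[0,0,0],[0,0,0],[0,0,0],[0,0,0],[0,0,0]],"jaw":[0,0,0,0,0,0,0,0,0]}'
python3 cam.py
```

```text
clock: 28.25
tool_pos: [0.5255, 0.0993, 0.2225]
orientation: [-180.0, 0.0, 101.5]
force: [0.1, 0.2, 0.2]
grip_width: 0.0001
grip_force: 0.0
patch [0.5347 0.0647 0.261 ] err 0.0014 swivel rad 0.016 r 0.151 tilt rad 0.399
[0.5255 0.1    0.2225] [-0.2 -0.2  0.1]
```

```bash
python3 -m pendant '{"travel":[[-0.026,0.13,0],[0,0,0.267],[0,0,0.267],[0,-0.132,0],[0,-0.132,0],[0,-0.132,0],[0,0,0],[0,0,-0.1],[0,0,-0.1],[0,0,-0.05],[0,0,-0.05],[0,0,-0.05],[0,0,-0.05],[0,0,-0.05],[0,0,0]],"twist":[[0,0,0],[0,0,0],[0,0,0],[0,0,0],[0,0,0],[0,0,0],[0,0,0],[0,0,0],[0,0,0],[0,0,0],[0,0,0],[0,0,0],[0,0,0],[0,0,0],[0,0,0]],"jaw":[0,0,0,0,0,0,0,0,0,0,0,0,0,0,0]}'
python3 -m pendant '{"travel":[[0,0,-0.01],[0,0,0]],"twist":[[0,0,0],[0,0,0]],"jaw":[0,0]}'
```

```text
clock: 29.85
tool_pos: [0.5214, 0.0605, 0.2341]
orientation: [-179.9, -0.0, 101.6]
force: [-0.3, 0.2, 0.7]
grip_width: -0.0002
grip_force: 0.0
clock: 30.05
tool_pos: [0.5221, 0.0605, 0.2337]
orientation: [180.0, -0.0, 101.6]
force: [0.2, 0.0, 0.2]
grip_width: -0.0001
grip_force: 0.0
```

```bash
python3 -m pendant '{"travel":[[0,0,-0.01],[0,0,0],[0,0,0.3],[0,0,0.3],[-0.3,0,0.1],[-0.3,0,0],[-0.3,0,0],[0,0,0]],"twist":[[0,0,0],[0,0,0],[0,0,0],[0,0,0],[0,0,0],[0,0,0],[0,0,0],[0,0,0]],"jaw":[0,0,0,0,0,0,0,0]}'
python3 cam.py; python3 rel.py 220 185;python3 - <<'E'
from h import *
t=snap('top')['img'];s=snap('side')['img']
a=cv2.resize(t[110:230,140:290],None,fx=3,fy=3);b=cv2.resize(s[90:210,200:310],None,fx=3,fy=3)
cv2.imwrite('pics/p7.png',np.hstack([a,b]))
E
```

```text
clock: 30.85
tool_pos: [0.381, 0.0608, 0.3368]
orientation: [-179.8, -0.0, 101.6]
force: [-0.2, -0.0, 0.4]
grip_width: 0.0001
grip_force: 0.0
patch [0.5268 0.0644 0.2362] err 0.0019 swivel rad 0.023 r 0.159 tilt rad 0.057
[0.3865 0.0605 0.3377] [ 0.4 -0.6 -0.1]
world centre (559.1166381835938, 64.90232849121094) size (124.16517639160156, 172.5904083251953) ang 11.463702201843262 
station corners [[-64.7, 83.9], [-64.2, -88.7], [60.0, -88.3], [59.5, 84.3]] centre [-2.4 -2.2]
[0.3876 0.0605 0.3377] [1.7989e+02 3.0000e-02 1.0158e+02] [-171.4   27.1]
```

View pics/p7.png

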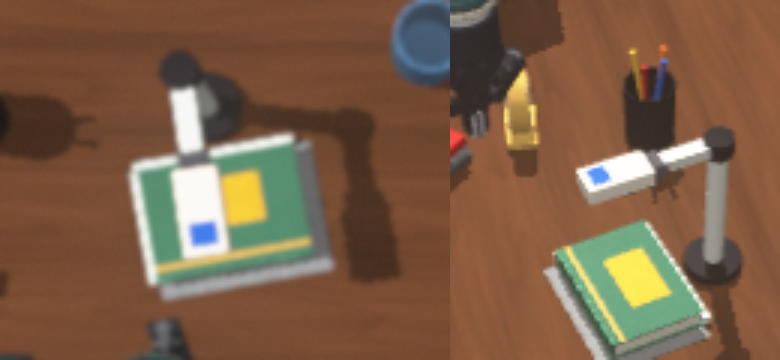

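The arm points straight over the mat (swivel about 0.02 rad) and the head is level (tilt about 0.05 rad or less). The book is still in the corner and the robot is clear of everything.

```bash
python3 -c "
from bench import env
print(env.hand_in())"
```

```text
the job is handed in; nothing more can be done
None
```

I handed the job in at about 31 s: the book is pressed home against both guides, the camera arm is about 0.02 rad off straight over the mat, the head is within about 0.06 rad of level, and nothing else appeared disturbed; the hand-in gave no verdict.

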